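# Find the spice tub lid that still rocks and push it open

### The arm

A 7-joint arm with a two-finger parallel gripper is mounted at the origin on the work surface. World frame = base frame: x ahead of the robot, y to its left, z up, the work surface at z = 0. Lengths are in m, angles in rad, forces in N, time in s.
With the tool pointing down it reaches from about 0.425 to 0.925 m from the base axis. Payload 6.8 kg.
Tool frame: the origin (TCP) lies midway between the tips of the shut fingers; the grasp point (between the pads) lies 19 mm behind it; z points along the fingers, y is the line along which they close (so a half turn about z gives the same grasp; the last joint's range is limited). The gripper opens to 85 mm and grips with 20 to 120 N. Pads are 22 mm wide; open, the fingers measure 114 mm over their backs; the gripper's body (76 mm by 85 mm) begins 54 mm behind the grasp point. The pads swing forward as they close: fully open they stand 13 mm farther back than shut.
Start: joints at [-1.304, 0.477, 0.022, 1.555, -0.011, 1.109, -0.083], TCP at [0.247, 0.628, 0.231] pointing down, gripper open.
Joint ranges: [-2.96, 2.96], [-0.34, 2.1], [-1.41, 1.46], [0.24, 2.44], [-1.37, 4.51], [0.17, 1.92], [-2.96, 2.96]. Speed limits (rad/s): [2.39, 2.39, 3.14, 3.14, 3.14, 3.14, 3.14].

### API

Orientations are given as a unit quaternion [w, x, y, z].
In Python, from station import bot gives the robot as it stands.
- The arm moves only by the tool jog_arm, never from a script. Its argument "rows" is a list of rows, each an object of numbers: "fingers": the finger opening in mm, from 0 to 85.4; "x", "y", "z": the shift along the tool's x, y, z in mm; "ax", "ay", "az": the turn, a rotation vector about the tool's x, y, z in degrees. A call has exactly 8 rows; each row shifts and turns the commanded pose from where the row before left it, along the tool's axes as they then stand; what a row does not reach is not made up. A row lasts 1/10 s, in which the tool goes at most 50 mm and 8.59 degrees, less where a joint would pass 70% of its speed; a pose out of reach is approached as far as the arm can. A call with a gripper value outside its range is refused whole. The fingers move at their own pace and stop on an object; "force" is the grip in N (left out, the last holds). Time passes only in rows, so rows that do not move let the fingers close, or fill a call up. It gives the time, the measured TCP pose, the force, the opening and the grip force at its end, in the units of the state.
- bot.get_obs(): the state, without advancing time (a new reading comes with each control period).
- bot.read_camera(name): name is "side" or "top"; returns a dict with "pixels" (420x560x3 uint8, red, green, blue), "vertical_fov" (degrees; the focal length in pixels is half the picture's height over the tangent of half this angle, whatever the lens; pixels are square), "cx", "cy" (the principal point, pixels), "dist_coeffs" ([k1, k2, p1, p2, k3] as OpenCV has them; the pictures are not rectified), "world_from_camera" (4x4, takes a point from camera to world coordinates). Camera axes: x right, y down, z forward; pixel columns grow to the right and rows downward; lengths in m; the calibration is good to about 2 mm. A picture is of the moment at which its call begins. There is no depth.
- bot.hand_in(): hands the job in; it is judged then, once.
The state is a dict: "t": time; "q": joint angles; "joint_vel": joint speeds; "joint_torque": joint torques, N m; "eef_pos": TCP position; "tool_rot": TCP orientation; "contact_force": force on the tool from outside, world axes, zero at the start; "torque": the same for the moment, N m; "gripper_width": opening from 0.0 (shut) to 1.0 (fully open); "grasp_force": force on a finger pad.
Only numpy, scipy, OpenCV 4.12 (cv2) and the standard library are available. Lean on these libraries where they do the work, as an engineer would, in place of code of your own. Each camera call takes 0.05 s, during which the arm holds its last target. There are 200 camera calls.

### The job

Three of the four tip lids on the spice rack are caked shut and one still swings on its pins, but they all look alike. With closed fingertips press gently on the ribbed back end of one lid after another, without forcing those that do not give, until you find the one that rocks; then push that lid fully open and leave it standing open on its own. Only touch and push: the tubs stay standing in the rack, the drawer stays shut, and the shaker, plate, tongs and pot with its lid are left where they are.

Things in the scene. Friction and masses are not known exactly. Their poses are not given: they have to be found in the camera images.
- tub_a: one of four identical white ceramic tubs, 108 (x) x 76 (y) x 80 mm high, walls 4 mm, about 0.5 kg, loose in its cell of the rack's tray, 70 mm above the board (rim at 150 mm). Origin: centre of its underside; z up, +x to the rack's back, y along the row. Letters tell neither place nor which lid is free
- press_a (a point): point on top of tub_a's bamboo lid, amid the three dark thumb ribs on its back end, 23 mm behind the pivot pins; moves with the lid. Lid 96 (x) x 66 (y) x 5 mm, flush with the rim, inside the walls; its side pins (steel dots) lie 4 mm behind the tub's middle: 44 mm of lid behind them, 52 mm in front. Pressing in front of the pins moves no lid
- lid_a (a joint): tilt of tub_a's lid, rad: 0 shut, grows as its back end sinks and its front rises. Free lid: 1 to 2 N on the ribs moves it, stays where left, stop at 1.25; a 20 mm thick tip pressed straight down on the ribs has it past 0.9 at about 20 mm below the rim. Caked lid: springy seal, gives under 2.5 mm (0.1)
- tub_b: one of four identical white ceramic tubs, 108 (x) x 76 (y) x 80 mm high, walls 4 mm, about 0.5 kg, loose in its cell of the rack's tray, 70 mm above the board (rim at 150 mm). Origin: centre of its underside; z up, +x to the rack's back, y along the row. Letters tell neither place nor which lid is free
- press_b (a point): point on top of tub_b's bamboo lid, amid the three dark thumb ribs on its back end, 23 mm behind the pivot pins; moves with the lid. Lid 96 (x) x 66 (y) x 5 mm, flush with the rim, inside the walls; its side pins (steel dots) lie 4 mm behind the tub's middle: 44 mm of lid behind them, 52 mm in front. Pressing in front of the pins moves no lid
- lid_b (a joint): tilt of tub_b's lid, rad: 0 shut, grows as its back end sinks and its front rises. Free lid: 1 to 2 N on the ribs moves it, stays where left, stop at 1.25; a 20 mm thick tip pressed straight down on the ribs has it past 0.9 at about 20 mm below the rim. Caked lid: springy seal, gives under 2.5 mm (0.1)
- tub_c: one of four identical white ceramic tubs, 108 (x) x 76 (y) x 80 mm high, walls 4 mm, about 0.5 kg, loose in its cell of the rack's tray, 70 mm above the board (rim at 150 mm). Origin: centre of its underside; z up, +x to the rack's back, y along the row. Letters tell neither place nor which lid is free
- press_c (a point): point on top of tub_c's bamboo lid, amid the three dark thumb ribs on its back end, 23 mm behind the pivot pins; moves with the lid. Lid 96 (x) x 66 (y) x 5 mm, flush with the rim, inside the walls; its side pins (steel dots) lie 4 mm behind the tub's middle: 44 mm of lid behind them, 52 mm in front. Pressing in front of the pins moves no lid
- lid_c (a joint): tilt of tub_c's lid, rad: 0 shut, grows as its back end sinks and its front rises. Free lid: 1 to 2 N on the ribs moves it, stays where left, stop at 1.25; a 20 mm thick tip pressed straight down on the ribs has it past 0.9 at about 20 mm below the rim. Caked lid: springy seal, gives under 2.5 mm (0.1)
- tub_d: one of four identical white ceramic tubs, 108 (x) x 76 (y) x 80 mm high, walls 4 mm, about 0.5 kg, loose in its cell of the rack's tray, 70 mm above the board (rim at 150 mm). Origin: centre of its underside; z up, +x to the rack's back, y along the row. Letters tell neither place nor which lid is free
- press_d (a point): point on top of tub_d's bamboo lid, amid the three dark thumb ribs on its back end, 23 mm behind the pivot pins; moves with the lid. Lid 96 (x) x 66 (y) x 5 mm, flush with the rim, inside the walls; its side pins (steel dots) lie 4 mm behind the tub's middle: 44 mm of lid behind them, 52 mm in front. Pressing in front of the pins moves no lid
- lid_d (a joint): tilt of tub_d's lid, rad: 0 shut, grows as its back end sinks and its front rises. Free lid: 1 to 2 N on the ribs moves it, stays where left, stop at 1.25; a 20 mm thick tip pressed straight down on the ribs has it past 0.9 at about 20 mm below the rim. Caked lid: springy seal, gives under 2.5 mm (0.1)
- rack_drawer0 (a joint): pull-out of the drawer in the white rack's case below the tubs, in m: 0 shut, grows as it comes out to the front (steel knob, 35 mm proud of the front)
- rack: the fixed white spice rack: case 128 deep (x) x 345 wide (y) x 70 mm high with one drawer, on top a tray with rails 22 mm high in front and between the tubs and 40 mm high at the back and ends. Origin: centre of its underside; the drawer front faces its -x. The tubs stand in a row along its y, 83 mm apart
- shaker: glass salt shaker with steel twist cap, 48 mm wide, 88 mm high, standing in front of the rack; bystander. Origin: centre of its underside
- plate: red melamine plate, 210 mm wide, 20 mm high, lying to the right of the rack (-y); bystander. Origin: centre of its underside
- tongs: steel tongs lying behind the rack, 235 mm long, 55 mm wide, 22 mm high; bystander. Origin: on the board in the middle of their length, x towards the tips
- pot: small blue ceramic pot, 96 mm wide, 66 mm high without its lid, to the left of the rack (+y); bystander. Origin: centre of its underside
- pot_lid: the pot's lid with its knob, 96 mm wide, 32 mm high, lying loose on the pot; bystander. Origin: centre of its underside

How it is judged:
At the end, for the whole second after the job is handed in: One lid stands open by more than 0.9 rad (about 52 degrees; its stop is at 1.25 rad) and is at rest. Every tub stands in the rack within 12 mm and 0.12 rad of its start, the drawer is open by less than 12 mm, and shaker, plate, tongs, pot and pot lid are within 25 mm of where they were (((value of joint lid_a above 0.9 rad and velocity of joint lid_a between -0.05 and 0.05 rad/s) or (value of joint lid_b above 0.9 rad and velocity of joint lid_b between -0.05 and 0.05 rad/s) or (value of joint lid_c above 0.9 rad and velocity of joint lid_c between -0.05 and 0.05 rad/s) or (value of joint lid_d above 0.9 rad and velocity of joint lid_d between -0.05 and 0.05 rad/s)) and not (distance of any of tub_a, tub_b, tub_c, tub_d from where it was at the start of the episode above 0.012 m or angle between any of tub_a, tub_b, tub_c, tub_d's own z axis and vertical above 0.12 rad or distance of any of shaker, plate, tongs, pot, pot_lid from where it was at the start of the episode above 0.025 m) and value of joint rack_drawer0 below 0.012 m); the robot touches nothing.
It fails at once if a tub is lifted, shifted by more than 12 mm or tipped by more than 0.12 rad (distance of any of tub_a, tub_b, tub_c, tub_d from where it was at the start of the episode above 0.012 m or angle between any of tub_a, tub_b, tub_c, tub_d's own z axis and vertical above 0.12 rad).
It fails at once if the shaker, plate, tongs, pot or pot lid is lifted or moved by more than 25 mm (distance of any of shaker, plate, tongs, pot, pot_lid from where it was at the start of the episode above 0.025 m).
It fails at once if the drawer is pulled out by more than 12 mm (value of joint rack_drawer0 above 0.012 m).
It fails at once if a lid or tub is forced: pressed with more than 60 N (contact force between the fingers and tub_a above 60 N or contact force between the fingers and tub_b above 60 N or contact force between the fingers and tub_c above 60 N or contact force between the fingers and tub_d above 60 N).
It also fails if it takes over 45 s, if anything falls off the work surface, if the arm or the gripper's body presses on something with over 40 N, if the wrist force passes 120 N, or if a joint passes its speed limit or range.

## Working session

There is one attempt and no reset: what is moved stays moved. The work goes in short steps, Python scripts to look and compute and a tool call to move; the robot and the scene stay as the last step left them, time stands still between calls to the robot, and variables do not carry over. Pictures are saved under pics/ and viewed, at most 10 in all, crops included, and the job is handed in when it is done.

Besides the shell and the picture viewer there is one more tool, called after "Call:" as a command line: name --argument value ..., lists and objects as JSON in quotes. jog_arm: Moves the arm, as the interface text tells. Its arguments: {"type":"object","properties":{"rows":{"type":"array","items":{"type":"object","properties":{"fingers":{"type":"number"},"x":{"type":"number"},"y":{"type":"number"},"z":{"type":"number"},"ax":{"type":"number"},"ay":{"type":"number"},"az":{"type":"number"}}}},"force":{"type":"number"}},"required":["rows"]}

```bash
mkdir -p pics; python3 - <<'E'
from station import bot
import cv2,numpy as np
for n in("top","side"):
    c=bot.read_camera(n);cv2.imwrite(f"pics/{n}0.png",c["pixels"][...,::-1])
    print(n,c["vertical_fov"],c["cx"],c["cy"],c["dist_coeffs"],np.round(c["world_from_camera"],3).tolist())
o=bot.get_obs();print(o)
E
```

```text
top 43.615316676507845 278.86695262968146 214.33871023445948 [-0.14509562  0.          0.          0.          0.        ] [[-0.012, -0.992, 0.128, 0.408], [-1.0, 0.013, 0.001, -0.041], [-0.002, -0.128, -0.992, 1.59], [0.0, 0.0, 0.0, 1.0]]
side 42.94574070687846 285.40228159751325 209.35623441394333 [-0.15825815  0.          0.          0.          0.        ] [[0.811, -0.412, 0.415, -0.089], [-0.585, -0.583, 0.564, -0.923], [0.01, -0.7, -0.714, 1.26], [0.0, 0.0, 0.0, 1.0]]
{'t': 0.1, 'q': array([-1.3040922 ,  0.47770496,  0.02238471,  1.55631734, -0.01147771,
        1.10931081, -0.08312643]), 'joint_vel': array([-0.00118569, -0.00131728, -0.00102763, -0.00422165,  0.00192392,
       -0.00189808, -0.00102989]), 'joint_torque': array([ 3.94146904e-03, -5.97761679e+01,  1.61317136e+00, -2.81951594e+01,
        1.27544085e-02,  5.05486300e-03, -1.65228607e-05]), 'eef_pos': array([0.24696084, 0.62764412, 0.23044702]), 'tool_rot': array([-7.30689703e-05,  1.86323451e-01,  9.82488128e-01, -8.02615355e-04]), 'contact_force': array([-0.38094265, -0.6565717 , -0.70058431]), 'torque': array([-0.03968239,  0.04375387, -0.04019703]), 'grasp_force': 0.0, 'gripper_width': 1.0003403198372511}
```

View pics/top0.png

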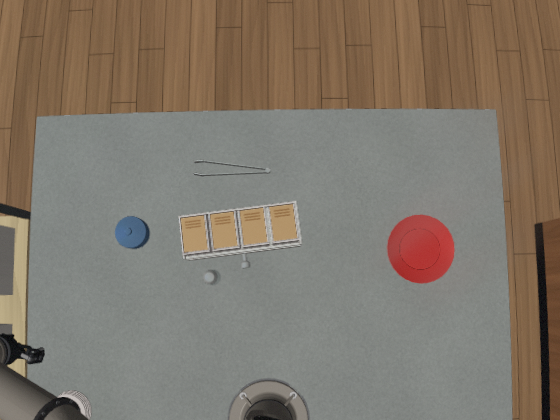

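View pics/side0.png

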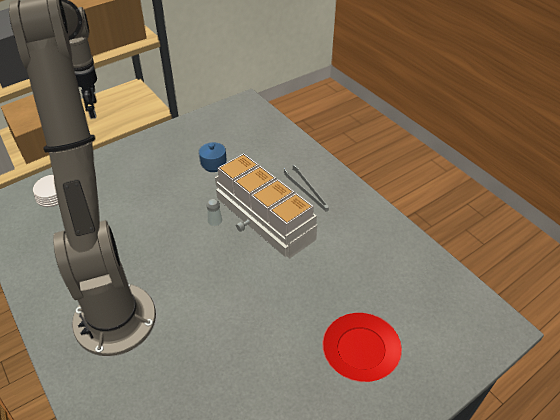

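The top view shows four bamboo lids in a row, at about (194,234), (223,230), (254,227) and (284,223), with the ribs on the far (+x) side. The drawer knob is at (245,265), the shaker at (210,277) and the pot at (131,232). The gripper is well off to the left. Next I'll locate the lids in both views.

```bash
cat > h.py <<'E'
from station import bot
import cv2,numpy as np
from scipy.spatial.transform import Rotation as R
def cam(n):
    c=bot.read_camera(n);f=c["pixels"].shape[0]/2/np.tan(np.radians(c["vertical_fov"]/2))
    c["K"]=np.array([[f,0,c["cx"]],[0,f,c["cy"]],[0,0,1]]);c["T"]=np.array(c["world_from_camera"]);c["d"]=np.array(c["dist_coeffs"]);return c
def plane(c,uv,z):
    p=cv2.undistortPoints(np.float64(uv).reshape(-1,1,2),c["K"],c["d"]).reshape(-1,2)
    r=np.c_[p,np.ones(len(p))]@c["T"][:3,:3].T;o=c["T"][:3,3]
    return o+r*((z-o[2])/r[:,2])[:,None]
def pix(c,P):
    W=np.linalg.inv(c["T"]);return cv2.projectPoints(np.float64(P).reshape(-1,1,3),cv2.Rodrigues(W[:3,:3])[0],W[:3,3],c["K"],c["d"])[0].reshape(-1,2)
E
python3 - <<'E'
from h import *
for n,(u0,u1,v0,v1) in dict(top=(170,310,190,270),side=(205,330,140,260)).items():
    c=cam(n);hsv=cv2.cvtColor(c["pixels"],cv2.COLOR_RGB2HSV)
    m=cv2.inRange(hsv,(8,70,60),(28,255,255));k=np.zeros_like(m);k[v0:v1,u0:u1]=m[v0:v1,u0:u1]
    k=cv2.morphologyEx(k,cv2.MORPH_OPEN,np.ones((3,3),np.uint8))
    for q in cv2.findContours(k,cv2.RETR_EXTERNAL,cv2.CHAIN_APPROX_NONE)[0]:
        if cv2.contourArea(q)<80: continue
        w=plane(c,q.reshape(-1,2),.15)[:,:2]
        r=cv2.minAreaRect(np.float32(w*1000));print(n,np.round(r[0],1),np.round(r[1],1),round(r[2],1),cv2.contourArea(q))
    # rough second opinion of the ribs: dark pixels inside the lid hulls
c=cam("top")
print(plane(c,[[245,265],[210,277]],.05)[:,:2])
E
```

```text
top [543.5 197.5] [96.3 65.8] 6.4 756.5
top [553.2 115.1] [96.2 65.4] 6.5 761.5
top [562.6  32.5] [96.2 65.2] 6.5 760.0
top [572.3 -50.3] [96.2 64.7] 6.5 757.0
side [573.9 -49.2] [97.6 66. ] 6.8 495.5
side [564.7  33.2] [97.8 66.5] 6.5 461.0
side [555.1 115.7] [97.5 67.3] 6.3 424.0
side [546.  198.8] [97.6 67.6] 6.6 394.0
[[0.45759378 0.06172898]
 [0.42347934 0.16464749]]
```

Both views agree to 2 mm. The lids measure 96 x 66 mm and sit 83 mm apart with a yaw of 6.45°, matching the given sizes. The rib points come out at about (572,201), (581,118), (590,36) and (600,-47) mm. I'll turn the tool 28° so the 22 mm pad width lies along rack x, shut the fingers and go above the leftmost lid.

Call:
jog_arm --rows '[{"fingers": 0,"az": -7},{"fingers": 0,"az": -7},{"fingers": 0,"az": -7},{"fingers": 0,"az": -7},{"fingers": 0,"x": -23,"y": -38.5},{"fingers": 0,"x": -23,"y": -38.5},{"fingers": 0,"x": -23,"y": -38.5},{"fingers": 0,"x": -23,"y": -38.5}]'

```text
invalid input
```

Call:
jog_arm --rows '[{"fingers": 0,"x": -23,"y": -38.5},{"fingers": 0,"x": -23,"y": -38.5},{"fingers": 0,"x": -23,"y": -38.5},{"fingers": 0,"x": -23,"y": -38.5},{"fingers": 0,"x": -23,"y": -38.5},{"fingers": 0,"x": -23,"y": -38.5},{"fingers": 0,"x": -23,"y": -38},{"fingers": 0}]'

```text
invalid input
```

Call:
jog_arm --force 20 --rows '[{"fingers": 0,"x": 0,"y": 0,"z": 0,"ax": 0,"ay": 0,"az": -7},{"fingers": 0,"x": 0,"y": 0,"z": 0,"ax": 0,"ay": 0,"az": -7},{"fingers": 0,"x": 0,"y": 0,"z": 0,"ax": 0,"ay": 0,"az": -7},{"fingers": 0,"x": 0,"y": 0,"z": 0,"ax": 0,"ay": 0,"az": -7},{"fingers": 0,"x": -23,"y": -38.5,"z": 0,"ax": 0,"ay": 0,"az": 0},{"fingers": 0,"x": -23,"y": -38.5,"z": 0,"ax": 0,"ay": 0,"az": 0},{"fingers": 0,"x": -23,"y": -38.5,"z": 0,"ax": 0,"ay": 0,"az": 0},{"fingers": 0,"x": -23,"y": -38.5,"z": 0,"ax": 0,"ay": 0,"az": 0}]'

```text
t: 1.05
eef_pos: [0.3569, 0.484, 0.2312]
tool_rot: [0.0, -0.057, 0.998, -0.0]
contact_force: [0.6, 0.5, -0.1]
gripper_width: -0.001
grasp_force: 0.0
```

Call:
jog_arm --force 20 --rows '[{"fingers": 0,"x": -23,"y": -38.5,"z": 0,"ax": 0,"ay": 0,"az": 0},{"fingers": 0,"x": -23,"y": -38.5,"z": 0,"ax": 0,"ay": 0,"az": 0},{"fingers": 0,"x": -23,"y": -38.5,"z": 0,"ax": 0,"ay": 0,"az": 0},{"fingers": 0,"x": -23,"y": -38.5,"z": 0,"ax": 0,"ay": 0,"az": 0},{"fingers": 0,"x": -23,"y": -38.5,"z": 0,"ax": 0,"ay": 0,"az": 0},{"fingers": 0,"x": -23,"y": -38.5,"z": 0,"ax": 0,"ay": 0,"az": 0},{"fingers": 0,"x": -23,"y": -38.5,"z": 0,"ax": 0,"ay": 0,"az": 0},{"fingers": 0,"x": -22,"y": -38,"z": 0,"ax": 0,"ay": 0,"az": 0}]'

```text
t: 1.85
eef_pos: [0.5737, 0.1992, 0.2314]
tool_rot: [0.0, -0.057, 0.998, 0.0]
contact_force: [0.1, 0.9, -0.3]
gripper_width: -0.001
grasp_force: 0.0
```

Call:
jog_arm --force 20 --rows '[{"fingers": 0,"x": 0,"y": 0,"z": 15,"ax": 0,"ay": 0,"az": 0},{"fingers": 0,"x": 0,"y": 0,"z": 15,"ax": 0,"ay": 0,"az": 0},{"fingers": 0,"x": 0,"y": 0,"z": 15,"ax": 0,"ay": 0,"az": 0},{"fingers": 0,"x": 0,"y": 0,"z": 15,"ax": 0,"ay": 0,"az": 0},{"fingers": 0,"x": 0,"y": 0,"z": 10,"ax": 0,"ay": 0,"az": 0},{"fingers": 0,"x": 0,"y": 0,"z": 0,"ax": 0,"ay": 0,"az": 0},{"fingers": 0,"x": 0,"y": 0,"z": 0,"ax": 0,"ay": 0,"az": 0},{"fingers": 0,"x": 0,"y": 0,"z": 0,"ax": 0,"ay": 0,"az": 0}]'

```text
t: 2.65
eef_pos: [0.5732, 0.2013, 0.162]
tool_rot: [0.001, -0.057, 0.998, 0.0]
contact_force: [0.4, -0.1, 0.4]
gripper_width: -0.0
grasp_force: 0.0
```

```bash
python3 - <<'E'
from h import *
o=bot.get_obs();print(np.round(o["eef_pos"],4),np.round(o["contact_force"],2))
for n,(u0,u1,v0,v1) in dict(top=(150,310,170,290),side=(190,340,120,260)).items():
    c=cam(n);p=c["pixels"][v0:v1,u0:u1,::-1].copy()
    for q in pix(c,[[.572,.201,.15],[.581,.118,.15],[.590,.036,.15],[.600,-.047,.15]]): p[int(q[1]+.5)-v0,int(q[0]+.5)-u0]=(0,0,255)
    cv2.imwrite(f"pics/{n}1.png",cv2.resize(p,None,fx=4,fy=4,interpolation=cv2.INTER_NEAREST))
E
```

```text
[0.5732 0.2013 0.162 ] [ 0.43 -0.07  0.36]
```

View pics/side1.png

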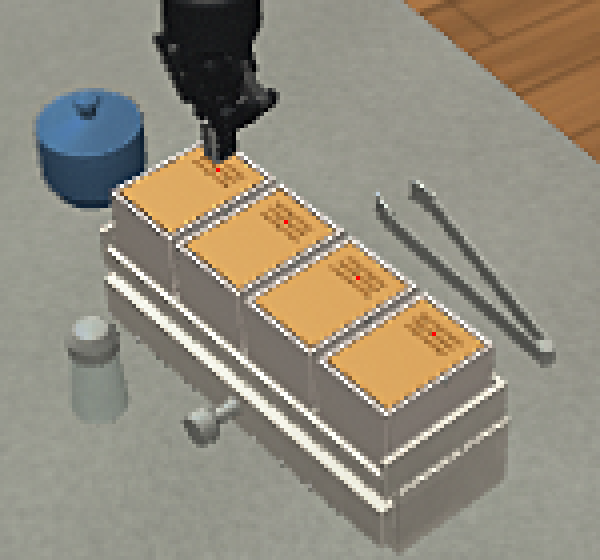

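The crop shows the computed rib points (red) in the middle of the ribs on all four lids, with the closed tips over the ribs of lid 1 at crop pixel (218,165). I'll press gently.

Call:
jog_arm --force 20 --rows '[{"fingers": 0,"x": 0,"y": 0,"z": 3,"ax": 0,"ay": 0,"az": 0},{"fingers": 0,"x": 0,"y": 0,"z": 3,"ax": 0,"ay": 0,"az": 0},{"fingers": 0,"x": 0,"y": 0,"z": 2,"ax": 0,"ay": 0,"az": 0},{"fingers": 0,"x": 0,"y": 0,"z": 1,"ax": 0,"ay": 0,"az": 0},{"fingers": 0,"x": 0,"y": 0,"z": 1,"ax": 0,"ay": 0,"az": 0},{"fingers": 0,"x": 0,"y": 0,"z": 1,"ax": 0,"ay": 0,"az": 0},{"fingers": 0,"x": 0,"y": 0,"z": 0,"ax": 0,"ay": 0,"az": 0},{"fingers": 0,"x": 0,"y": 0,"z": 0,"ax": 0,"ay": 0,"az": 0}]'

```text
t: 3.55
eef_pos: [0.5728, 0.2009, 0.1503]
tool_rot: [0.0, -0.057, 0.998, 0.0]
contact_force: [-0.9, 0.8, 0.3]
gripper_width: 0.001
grasp_force: 0.0
```

Call:
jog_arm --force 20 --rows '[{"fingers": 0,"x": 0,"y": 0,"z": 1,"ax": 0,"ay": 0,"az": 0},{"fingers": 0,"x": 0,"y": 0,"z": 0,"ax": 0,"ay": 0,"az": 0},{"fingers": 0,"x": 0,"y": 0,"z": 1,"ax": 0,"ay": 0,"az": 0},{"fingers": 0,"x": 0,"y": 0,"z": 0,"ax": 0,"ay": 0,"az": 0},{"fingers": 0,"x": 0,"y": 0,"z": 0,"ax": 0,"ay": 0,"az": 0},{"fingers": 0,"x": 0,"y": 0,"z": 0,"ax": 0,"ay": 0,"az": 0},{"fingers": 0,"x": 0,"y": 0,"z": 0,"ax": 0,"ay": 0,"az": 0},{"fingers": 0,"x": 0,"y": 0,"z": 0,"ax": 0,"ay": 0,"az": 0}]'

```text
t: 4.35
eef_pos: [0.573, 0.201, 0.1495]
tool_rot: [0.0, -0.057, 0.998, 0.0]
contact_force: [-2.7, -1.1, 8.7]
gripper_width: -0.001
grasp_force: 4.5
```

Lid 1 pushes back with 8.7 N after less than 1 mm, so it's caked. On to lid 2.

Call:
jog_arm --force 20 --rows '[{"fingers": 0,"x": 0,"y": 0,"z": -16,"ax": 0,"ay": 0,"az": 0},{"fingers": 0,"x": 0,"y": 0,"z": 0,"ax": 0,"ay": 0,"az": 0},{"fingers": 0,"x": 0,"y": -41.5,"z": 0,"ax": 0,"ay": 0,"az": 0},{"fingers": 0,"x": 0,"y": -41.5,"z": 0,"ax": 0,"ay": 0,"az": 0},{"fingers": 0,"x": 0,"y": 0,"z": 0,"ax": 0,"ay": 0,"az": 0},{"fingers": 0,"x": 0,"y": 0,"z": 6,"ax": 0,"ay": 0,"az": 0},{"fingers": 0,"x": 0,"y": 0,"z": 5,"ax": 0,"ay": 0,"az": 0},{"fingers": 0,"x": 0,"y": 0,"z": 0,"ax": 0,"ay": 0,"az": 0}]'

```text
t: 5.15
eef_pos: [0.5811, 0.12, 0.1518]
tool_rot: [-0.001, -0.058, 0.998, 0.0]
contact_force: [0.2, -1.0, -0.5]
gripper_width: -0.001
grasp_force: 0.0
```

Call:
jog_arm --force 20 --rows '[{"fingers": 0,"x": 0,"y": 0,"z": 1,"ax": 0,"ay": 0,"az": 0},{"fingers": 0,"x": 0,"y": 0,"z": 1,"ax": 0,"ay": 0,"az": 0},{"fingers": 0,"x": 0,"y": 0,"z": 1,"ax": 0,"ay": 0,"az": 0},{"fingers": 0,"x": 0,"y": 0,"z": 1,"ax": 0,"ay": 0,"az": 0},{"fingers": 0,"x": 0,"y": 0,"z": 1,"ax": 0,"ay": 0,"az": 0},{"fingers": 0,"x": 0,"y": 0,"z": 0,"ax": 0,"ay": 0,"az": 0},{"fingers": 0,"x": 0,"y": 0,"z": 0,"ax": 0,"ay": 0,"az": 0},{"fingers": 0,"x": 0,"y": 0,"z": 0,"ax": 0,"ay": 0,"az": 0}]'

```text
t: 5.95
eef_pos: [0.5824, 0.1188, 0.1495]
tool_rot: [0.0, -0.057, 0.998, 0.0]
contact_force: [-3.7, 1.1, 7.9]
gripper_width: -0.001
grasp_force: 4.2
```

Lid 2 behaves the same way: 7.9 N at z 149.5 mm, so it's caked too. On to lid 3.

Call:
jog_arm --force 20 --rows '[{"fingers": 0,"x": 0,"y": 0,"z": -16,"ax": 0,"ay": 0,"az": 0},{"fingers": 0,"x": 0,"y": 0,"z": 0,"ax": 0,"ay": 0,"az": 0},{"fingers": 0,"x": 0,"y": -41.5,"z": 0,"ax": 0,"ay": 0,"az": 0},{"fingers": 0,"x": 0,"y": -41.5,"z": 0,"ax": 0,"ay": 0,"az": 0},{"fingers": 0,"x": 0,"y": 0,"z": 0,"ax": 0,"ay": 0,"az": 0},{"fingers": 0,"x": 0,"y": 0,"z": 6,"ax": 0,"ay": 0,"az": 0},{"fingers": 0,"x": 0,"y": 0,"z": 5,"ax": 0,"ay": 0,"az": 0},{"fingers": 0,"x": 0,"y": 0,"z": 0,"ax": 0,"ay": 0,"az": 0}]'

```text
t: 6.75
eef_pos: [0.5907, 0.0377, 0.1519]
tool_rot: [-0.001, -0.058, 0.998, 0.0]
contact_force: [-0.7, -0.1, -1.2]
gripper_width: 0.001
grasp_force: 0.0
```

Call:
jog_arm --force 20 --rows '[{"fingers": 0,"x": 0,"y": 0,"z": 1,"ax": 0,"ay": 0,"az": 0},{"fingers": 0,"x": 0,"y": 0,"z": 1,"ax": 0,"ay": 0,"az": 0},{"fingers": 0,"x": 0,"y": 0,"z": 1,"ax": 0,"ay": 0,"az": 0},{"fingers": 0,"x": 0,"y": 0,"z": 1,"ax": 0,"ay": 0,"az": 0},{"fingers": 0,"x": 0,"y": 0,"z": 1,"ax": 0,"ay": 0,"az": 0},{"fingers": 0,"x": 0,"y": 0,"z": 0,"ax": 0,"ay": 0,"az": 0},{"fingers": 0,"x": 0,"y": 0,"z": 0,"ax": 0,"ay": 0,"az": 0},{"fingers": 0,"x": 0,"y": 0,"z": 0,"ax": 0,"ay": 0,"az": 0}]'

```text
t: 7.55
eef_pos: [0.5919, 0.0364, 0.1495]
tool_rot: [0.0, -0.057, 0.998, 0.0]
contact_force: [-2.4, 0.0, 9.1]
gripper_width: -0.003
grasp_force: 4.3
```

Lid 3 pushes back with 9.1 N, so it's caked. Lid 4 should be the free one, which the same press will confirm.

Call:
jog_arm --force 20 --rows '[{"fingers": 0,"x": 0,"y": 0,"z": -16,"ax": 0,"ay": 0,"az": 0},{"fingers": 0,"x": 0,"y": 0,"z": 0,"ax": 0,"ay": 0,"az": 0},{"fingers": 0,"x": 0,"y": -41.5,"z": 0,"ax": 0,"ay": 0,"az": 0},{"fingers": 0,"x": 0,"y": -41.5,"z": 0,"ax": 0,"ay": 0,"az": 0},{"fingers": 0,"x": 0,"y": 0,"z": 0,"ax": 0,"ay": 0,"az": 0},{"fingers": 0,"x": 0,"y": 0,"z": 6,"ax": 0,"ay": 0,"az": 0},{"fingers": 0,"x": 0,"y": 0,"z": 5,"ax": 0,"ay": 0,"az": 0},{"fingers": 0,"x": 0,"y": 0,"z": 0,"ax": 0,"ay": 0,"az": 0}]'

```text
t: 8.35
eef_pos: [0.6002, -0.0446, 0.1518]
tool_rot: [-0.001, -0.058, 0.998, 0.0]
contact_force: [0.1, 0.2, 0.2]
gripper_width: -0.001
grasp_force: 0.0
```

Call:
jog_arm --force 20 --rows '[{"fingers": 0,"x": 0,"y": 0,"z": 1,"ax": 0,"ay": 0,"az": 0},{"fingers": 0,"x": 0,"y": 0,"z": 1,"ax": 0,"ay": 0,"az": 0},{"fingers": 0,"x": 0,"y": 0,"z": 1,"ax": 0,"ay": 0,"az": 0},{"fingers": 0,"x": 0,"y": 0,"z": 1,"ax": 0,"ay": 0,"az": 0},{"fingers": 0,"x": 0,"y": 0,"z": 1,"ax": 0,"ay": 0,"az": 0},{"fingers": 0,"x": 0,"y": 0,"z": 0,"ax": 0,"ay": 0,"az": 0},{"fingers": 0,"x": 0,"y": 0,"z": 0,"ax": 0,"ay": 0,"az": 0},{"fingers": 0,"x": 0,"y": 0,"z": 0,"ax": 0,"ay": 0,"az": 0}]'

```text
t: 9.15
eef_pos: [0.6012, -0.0465, 0.1484]
tool_rot: [0.0, -0.057, 0.998, 0.0]
contact_force: [0.0, 0.2, 0.9]
gripper_width: -0.0
grasp_force: 0.5
```

Lid 4 gives with only 0.9 N, so it's the free one. I'll push it down.

Call:
jog_arm --force 20 --rows '[{"fingers": 0,"x": 0,"y": 0,"z": 2,"ax": 0,"ay": 0,"az": 0},{"fingers": 0,"x": 0,"y": 0,"z": 2,"ax": 0,"ay": 0,"az": 0},{"fingers": 0,"x": 0,"y": 0,"z": 2,"ax": 0,"ay": 0,"az": 0},{"fingers": 0,"x": 0,"y": 0,"z": 2,"ax": 0,"ay": 0,"az": 0},{"fingers": 0,"x": 0,"y": 0,"z": 2,"ax": 0,"ay": 0,"az": 0},{"fingers": 0,"x": 0,"y": 0,"z": 1,"ax": 0,"ay": 0,"az": 0},{"fingers": 0,"x": 0,"y": 0,"z": 0,"ax": 0,"ay": 0,"az": 0},{"fingers": 0,"x": 0,"y": 0,"z": 0,"ax": 0,"ay": 0,"az": 0}]'

```text
t: 9.95
eef_pos: [0.6009, -0.0465, 0.1371]
tool_rot: [-0.0, -0.057, 0.998, 0.0]
contact_force: [0.3, 0.4, -0.5]
gripper_width: 0.001
grasp_force: 0.0
```

Call:
jog_arm --force 20 --rows '[{"fingers": 0,"x": 0,"y": 0,"z": 2,"ax": 0,"ay": 0,"az": 0},{"fingers": 0,"x": 0,"y": 0,"z": 2,"ax": 0,"ay": 0,"az": 0},{"fingers": 0,"x": 0,"y": 0,"z": 2,"ax": 0,"ay": 0,"az": 0},{"fingers": 0,"x": 0,"y": 0,"z": 2,"ax": 0,"ay": 0,"az": 0},{"fingers": 0,"x": 0,"y": 0,"z": 1,"ax": 0,"ay": 0,"az": 0},{"fingers": 0,"x": 0,"y": 0,"z": 1,"ax": 0,"ay": 0,"az": 0},{"fingers": 0,"x": 0,"y": 0,"z": 0,"ax": 0,"ay": 0,"az": 0},{"fingers": 0,"x": 0,"y": 0,"z": 0,"ax": 0,"ay": 0,"az": 0}]'

```text
t: 10.75
eef_pos: [0.601, -0.0465, 0.1272]
tool_rot: [-0.0, -0.057, 0.998, 0.0]
contact_force: [-0.2, 0.4, 0.5]
gripper_width: -0.001
grasp_force: 0.2
```

```bash
python3 - <<'E'
from h import *
c=cam("side");cv2.imwrite("pics/s2.png",cv2.resize(c["pixels"][120:260,190:340,::-1],None,fx=4,fy=4,interpolation=cv2.INTER_NEAREST))
E
```

```text
(no output)
```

View pics/s2.png

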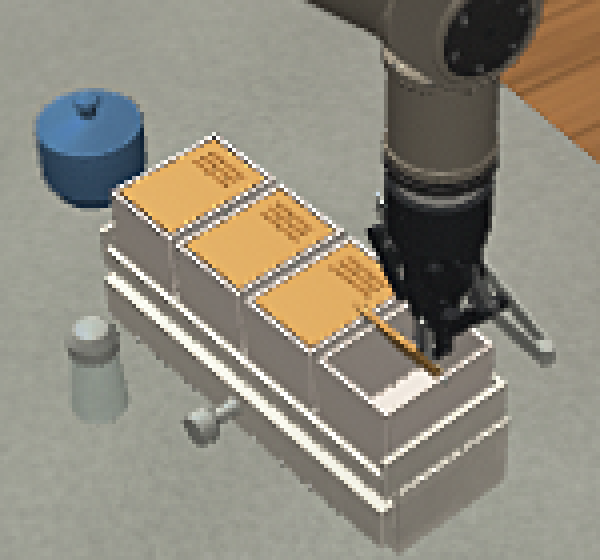

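The side view shows lid 4 standing steep, nearly edge-on at crop pixels (360,308)-(438,372), with the tubs and bystanders undisturbed. I'll push 4 mm more for margin, then withdraw straight up.

Call:
jog_arm --force 20 --rows '[{"fingers": 0,"x": 0,"y": 0,"z": 1,"ax": 0,"ay": 0,"az": 0},{"fingers": 0,"x": 0,"y": 0,"z": 1,"ax": 0,"ay": 0,"az": 0},{"fingers": 0,"x": 0,"y": 0,"z": 1,"ax": 0,"ay": 0,"az": 0},{"fingers": 0,"x": 0,"y": 0,"z": 1,"ax": 0,"ay": 0,"az": 0},{"fingers": 0,"x": 0,"y": 0,"z": 0,"ax": 0,"ay": 0,"az": 0},{"fingers": 0,"x": 0,"y": 0,"z": 0,"ax": 0,"ay": 0,"az": 0},{"fingers": 0,"x": -1,"y": 0,"z": -2,"ax": 0,"ay": 0,"az": 0},{"fingers": 0,"x": -1,"y": 0,"z": -4,"ax": 0,"ay": 0,"az": 0}]'

```text
t: 11.6
eef_pos: [0.6027, -0.0463, 0.1291]
tool_rot: [-0.001, -0.057, 0.998, 0.0]
contact_force: [1.3, -0.3, 0.6]
gripper_width: -0.002
grasp_force: 0.0
```

Call:
jog_arm --force 20 --rows '[{"fingers": 0,"x": -1,"y": 0,"z": -6,"ax": 0,"ay": 0,"az": 0},{"fingers": 0,"x": -1,"y": 0,"z": -10,"ax": 0,"ay": 0,"az": 0},{"fingers": 0,"x": 0,"y": 0,"z": -20,"ax": 0,"ay": 0,"az": 0},{"fingers": 0,"x": 0,"y": 0,"z": -25,"ax": 0,"ay": 0,"az": 0},{"fingers": 0,"x": 0,"y": 0,"z": -25,"ax": 0,"ay": 0,"az": 0},{"fingers": 0,"x": 0,"y": 0,"z": -25,"ax": 0,"ay": 0,"az": 0},{"fingers": 0,"x": 0,"y": -40,"z": 0,"ax": 0,"ay": 0,"az": 0},{"fingers": 0,"x": 0,"y": -40,"z": 0,"ax": 0,"ay": 0,"az": 0}]'

```text
t: 12.4
eef_pos: [0.6153, -0.1249, 0.2427]
tool_rot: [0.002, -0.059, 0.998, 0.0]
contact_force: [-0.2, -0.4, -0.5]
gripper_width: -0.001
grasp_force: 0.0
```

Call:
jog_arm --force 20 --rows '[{"fingers": 0,"x": 0,"y": -40,"z": 0,"ax": 0,"ay": 0,"az": 0},{"fingers": 0,"x": 0,"y": -40,"z": 0,"ax": 0,"ay": 0,"az": 0},{"fingers": 0,"x": 0,"y": -40,"z": 0,"ax": 0,"ay": 0,"az": 0},{"fingers": 0,"x": 0,"y": 0,"z": 0,"ax": 0,"ay": 0,"az": 0},{"fingers": 0,"x": 0,"y": 0,"z": 0,"ax": 0,"ay": 0,"az": 0},{"fingers": 0,"x": 0,"y": 0,"z": 0,"ax": 0,"ay": 0,"az": 0},{"fingers": 0,"x": 0,"y": 0,"z": 0,"ax": 0,"ay": 0,"az": 0},{"fingers": 0,"x": 0,"y": 0,"z": 0,"ax": 0,"ay": 0,"az": 0}]'

```text
t: 13.2
eef_pos: [0.6281, -0.2433, 0.2405]
tool_rot: [0.0, -0.058, 0.998, 0.0]
contact_force: [-0.1, 0.8, 0.5]
gripper_width: 0.0
grasp_force: 0.0
```

```bash
python3 - <<'E'
from h import *
a=[cam(n)["pixels"][v:v+140,u:u+150,::-1] for n,u,v in(("top",170,150),("side",190,120))]
cv2.imwrite("pics/s3.png",cv2.resize(np.hstack(a),(795,371),interpolation=cv2.INTER_NEAREST))
# expected top-edge line of the lid's front for given tilts, in the top view crop
c=cam("top");pin=np.array([.573+.004*.994,-.0497,.1475]);X=np.array([.9937,.1123,0]);Y=np.array([-.1123,.9937,0])
for t in(.7,.9,1.1,1.25):
    e=pin-X*.052*np.cos(t)+np.array([0,0,.052*np.sin(t)]);print(t,(pix(c,[e-Y*.033,e+Y*.033])).round(1).tolist())
hsv=cv2.cvtColor(c["pixels"],cv2.COLOR_RGB2HSV);m=cv2.inRange(hsv,(8,70,60),(28,255,255));m[:, :262]=0;m[:,305:]=0;m[:185]=0;m[265:]=0
for q in cv2.findContours(m,cv2.RETR_EXTERNAL,cv2.CHAIN_APPROX_NONE)[0]:
    if cv2.contourArea(q)>20: print(cv2.minAreaRect(q), cv2.boxPoints(cv2.minAreaRect(q)).tolist())
E
```

```text
0.7 [[296.7, 231.7], [272.4, 234.8]]
0.9 [[296.4, 228.7], [272.0, 231.8]]
1.1 [[296.1, 225.3], [271.6, 228.4]]
1.25 [[295.8, 222.5], [271.3, 225.6]]
((282.9230651855469, 221.3846435546875), (12.651541709899902, 23.31852912902832), 82.87498474121094) [[270.5692138671875, 216.5538787841797], [293.70770263671875, 213.6615753173828], [295.27691650390625, 226.2154083251953], [272.138427734375, 229.1077117919922]]
((264.0, 224.5), (4.0, 33.0), 0.0) [[262.0, 241.0], [262.0, 208.0], [266.0, 208.0], [266.0, 241.0]]
```

View pics/s3.png

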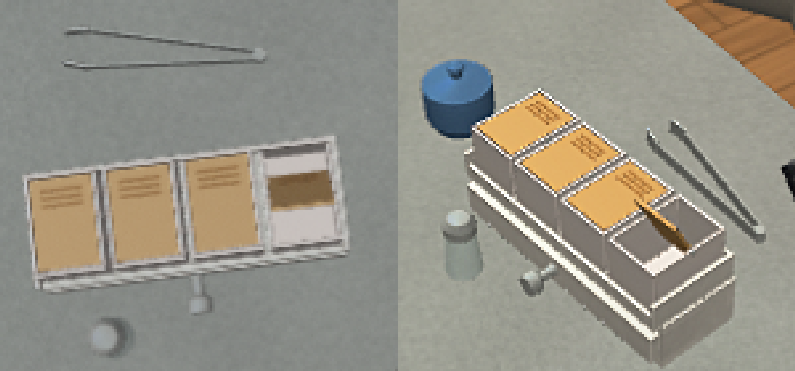

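The lid stands open at about 1.1 rad: its front edge is at row 226-229, against 229-232 expected for 0.9 rad. The tubs, drawer, tongs, pot and shaker look unmoved, and the arm is clear. I'll hand in.

```bash
python3 -c "
from station import bot
print(bot.hand_in())"
```

```text
the job is handed in; nothing more can be done
None
```

The rightmost lid (-y end of the row) was the free one: it stands open on its own at about 1.1 rad, the other three were pressed gently (under 10 N) and left shut, and the job is handed in.

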